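Sort stamping blanks off the bench board into the catch trays

TASK

Clear the jeweller's bench board by sweeping the round metal blanks over its ends with your fingertips: both brass blanks into the green tray and the steel blank into the grey tray. Push them along the board, do not pick any of them up, leave the block, the wire spool, the jar and the hammer where they are, and finish clear of everything.

Things in the scene. Friction and masses are not known exactly. Their poses are not given: they have to be found in the camera images.
- board: flat bench board, wood faced with dark rubber, fixed, 280 mm (its x) by 280 mm (its y); its flat rimless top is 45 mm above the table. Origin: centre of the footprint at table level, z up. A catch tray lies lower down at each of its +y and -y ends, so a blank pushed over an end edge (y = +140 or -140 mm in the board's frame) drops into the tray there; no tray at its x sides
- tray_green: green plastic tray: fixed, open on top, 220 mm (its x) by 130 mm (its y) outside, 28 mm high, walls and floor 4 mm. Origin: centre of its underside, on the table. Its long side is tucked 15 mm under one end (+y or -y; which one varies) of the bench board, its axes parallel to the board's
- tray_grey: grey plastic tray: fixed, open on top, 220 mm (its x) by 130 mm (its y) outside, 28 mm high, walls and floor 4 mm. Origin: centre of its underside, on the table. Its long side is tucked 15 mm under one end (+y or -y; which one varies) of the bench board, its axes parallel to the board's
- brass1: yellow brass round blank, 30 mm diameter, 8 mm thick, about 45 g, lying flat on the bench board at the start, loose. Origin: centre of its underside, z up at the start
- brass2: second yellow brass round blank, 30 mm diameter, 8 mm thick, about 45 g, lying flat on the bench board at the start, loose. Origin: centre of its underside, z up at the start
- steel1: silver-grey steel round blank, 30 mm diameter, 8 mm thick, about 45 g, lying flat on the bench board at the start, loose. Origin: centre of its underside, z up at the start
- block: square steel bench block, 50 x 50 x 22 mm, 0.42 kg, loose, standing on the board near its +x edge; to be left alone. Origin: centre of its underside
- spool: small spool of copper wire with white flanges, 44 mm diameter, 34 mm high, standing upright on the board near its +x edge; to be left alone. Origin: centre of its underside
- jar: small closed jar, 56 mm diameter, 70 mm high, standing on the table to the robot's left; to be left alone. Origin: centre of its underside
- hammer: hammer, 240 mm long, lying on the table to the robot's right; to be left alone

How it is judged:
At the end, for the whole second after the job is handed in: Both brass blanks lie at rest (under 20 mm/s) in the green tray and the steel blank at rest in the grey tray (origin within the tray's outline and less than 30 mm above its underside); block, spool, jar and hammer are within 15 mm of where they started (x of brass1 in the frame of tray_green between -0.11 and 0.11 m and y of brass1 in the frame of tray_green between -0.065 and 0.065 m and z of each of brass1, brass2 in the frame of tray_green below 0.03 m and linear speed of each of brass1, brass2, steel1 below 0.02 m/s and x of brass2 in the frame of tray_green between -0.11 and 0.11 m and y of brass2 in the frame of tray_green between -0.065 and 0.065 m and x of steel1 in the frame of tray_grey between -0.11 and 0.11 m and y of steel1 in the frame of tray_grey between -0.065 and 0.065 m and z of steel1 in the frame of tray_grey below 0.03 m and distance of each of block, spool, jar, hammer from where it was at the start of the episode below 0.015 m); the robot touches nothing.
It fails at once if a blank is lifted more than 15 mm above the board (height (world z) of any of brass1, brass2, steel1 above 0.06 m).
It fails at once if the block, spool, jar or hammer is shifted more than 15 mm or tipped (distance of any of block, spool, jar, hammer from where it was at the start of the episode above 0.015 m or angle between any of block, spool, jar's own z axis and vertical above 0.35 rad).
It also fails if it takes over 54 s, if anything falls off the work surface, if the arm or the gripper's body presses on something with over 40 N, if the wrist force passes 120 N, or if a joint passes its speed limit or range.

ROBOT

A 7-joint arm with a two-finger parallel gripper is mounted at the origin on the work surface. World frame = base frame: x ahead of the robot, y to its left, z up, the work surface at z = 0. Lengths are in m, angles in rad, forces in N, time in s.
With the tool pointing down it reaches from about 0.425 to 0.925 m from the base axis. Payload 6.8 kg.
Tool frame: the origin (TCP) lies at the very end of the fingers, on their centre line; the grasp point (between the pads) lies 19 mm behind it; z points along the fingers, y is the line along which they close (so a half turn about z gives the same grasp; the last joint's range is limited). The gripper opens to 85 mm and grips with 20 to 120 N. Pads are 22 mm wide; open, the fingers measure 114 mm over their backs; the gripper's body (76 mm by 85 mm) begins 54 mm behind the grasp point. The pads swing forward as they close: fully open they stand 13 mm farther back than shut.
Start: joints at [1.214, 0.477, 0.022, 1.555, -0.011, 1.109, -0.083], TCP at [0.166, -0.654, 0.231] pointing down, gripper open.
Joint ranges: [-2.96, 2.96], [-0.34, 2.1], [-1.41, 1.46], [0.24, 2.44], [-1.37, 4.51], [0.17, 1.92], [-2.96, 2.96]. Speed limits (rad/s): [2.39, 2.39, 3.14, 3.14, 3.14, 3.14, 3.14].

INTERFACE

Orientations are given as a unit quaternion [w, x, y, z].
In Python, from station import bot gives the robot as it stands.
- The arm moves only by the tool nudge_tcp, called after "Request:" as name([rows], argument=value, ...), one row to a line, values as JSON. Schema: {"type":"object","properties":{"deltas":{"type":"array","items":{"type":"array","items":{"type":"number"},"minItems":5,"maxItems":5},"minItems":1,"maxItems":20},"squeeze":{"type":"number"},"only":{"type":"string"},"quiet":{"type":"boolean"},"lines":{"type":"string"}},"required":["deltas"],"additionalProperties":false}. deltas is a list of rows, 1 to 20 of them, each of 5 numbers: dx, dy, dz in normalised numbers (1 is 0.75 m), then a turn about the tool's z in a scale on which 1.0 is 2 pi rad, then the opening from 0.0 (shut) to 1.0 (fully open); each row shifts and turns the commanded pose from where the row before left it, along the tool's axes as they then stand; what a row does not reach is not made up. A row lasts 1/10 s, in which the tool goes at most 0.05 m and 0.15 rad, less where a joint would pass 70% of its speed; a pose out of reach is approached as far as the arm can. The fingers move at their own pace and stop on an object; squeeze is the grip in N (left out, the last holds). Time passes only in rows, so rows that do not move let the fingers close. The tool returns the time, the measured TCP pose, the force, the opening and the grip force at its end. only (a regular expression) keeps the lines of the reply that match it, lines (a string "A,B") keeps lines A to B, and quiet returns only ok. Input that does not fit is refused with a message, and nothing moves.
- bot.get_obs(): the state, without advancing time (a new reading comes with each control period).
- bot.read_camera(name): name is "scene" or "top" or "wrist"; returns the picture (420x560x3 uint8, blue, green, red); there is no depth.
- bot.camera_info(name): a dict with "vertical_fov" (degrees; the focal length in pixels is half the picture's height over the tangent of half this angle, whatever the lens; pixels are square), "cx", "cy" (the principal point, pixels), "view" (4x4, takes a point from world to camera coordinates); the wrist camera has in their place "hand_eye" (4x4, takes a point from camera to tool coordinates, whose origin is the TCP and whose axes are the flange's). Camera axes: x right, y up, looking along -z (the intrinsics and any distortion apply to the point x, -y, -z); pixel columns grow to the right and rows downward; lengths in m; the calibration is good to about 2 mm. A picture is of the moment at which its call begins: read the wrist's pose just before it. camera_info takes no time and is no camera call.
- bot.hand_in(): hands the job in; it is judged then, once.
The state is a dict: "t": time; "q": joint angles; "joint_vel": joint speeds; "joint_torque": joint torques, N m; "eef_pos": TCP position; "tool_rot": TCP orientation; "contact_force": force on the tool from outside, world axes, zero at the start; "torque": the same for the moment, N m; "gripper_width": opening from 0.0 (shut) to 1.0 (fully open); "grasp_force": force on a finger pad.
Only numpy, scipy, OpenCV 4.12 (cv2) and the standard library are available. Lean on these libraries where they do the work, as an engineer would, in place of code of your own. Each camera call takes 0.05 s, during which the arm holds its last target. There are 200 camera calls.

## Working session

There is one attempt and no reset: what is moved stays moved. The work goes in short steps, Python scripts to look and compute and a tool call to move; the robot and the scene stay as the last step left them, time stands still between calls to the robot, and variables do not carry over. Pictures are saved under pics/ and viewed, at most 10 in all, crops included, and the job is handed in when it is done.

```bash
ls; mkdir -p pics
```

Run:
```python
from station import bot
import cv2
o=bot.get_obs();print(o['t'],o['eef_pos'],o['tool_rot'],o['gripper_width'])
for n in ['top','scene']:
    cv2.imwrite(f'pics/{n}0.png',bot.read_camera(n)); print(n,bot.camera_info(n))
```

```text
pics
station.py
0.0 [ 0.16605624 -0.65363876  0.23034548] [-8.93107852e-04  9.92268961e-01  1.24102686e-01 -1.85150848e-04] 0.9973354800124851
top {'vertical_fov': 53.616894744223245, 'cx': 279.7716504625044, 'cy': 205.24518617741728, 'view': array([[ 0.02706147, -0.99960676,  0.00734798, -0.03320433],
       [ 0.97697902,  0.02800352,  0.21148947, -0.55021025],
       [-0.21161208,  0.0014556 ,  0.97735265, -1.10506006],
       [ 0.        ,  0.        ,  0.        ,  1.        ]])}
scene {'vertical_fov': 57.08915940869973, 'cx': 274.1249955939337, 'cy': 211.52198852201005, 'view': array([[-0.26735451,  0.9634378 , -0.01758335,  0.18899112],
       [-0.72458732, -0.18897744,  0.66276749,  0.3365072 ],
       [ 0.6352124 ,  0.18993455,  0.74861878, -1.63098039],
       [ 0.        ,  0.        ,  0.        ,  1.        ]])}
```

View pics/top0.png

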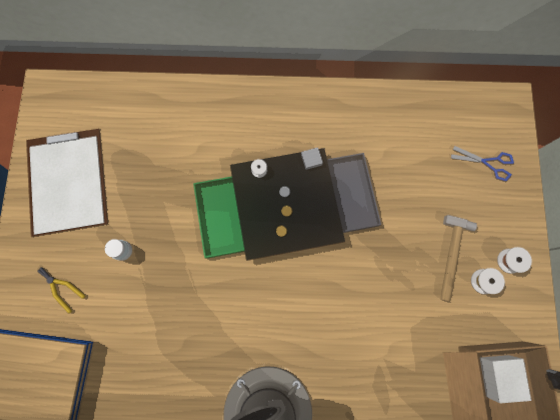

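View pics/scene0.png

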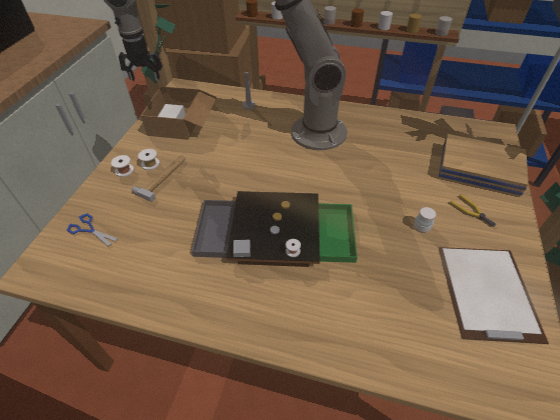

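Create h.py:
```python
import numpy as np, cv2
from station import bot
def ray(name,u,v,z):
    c=bot.camera_info(name); f=210/np.tan(np.radians(c['vertical_fov']/2)); V=c['view']
    d=V[:3,:3].T@np.array([(u-c['cx'])/f,-(v-c['cy'])/f,-1]); o=-V[:3,:3].T@V[:3,3]
    return (o+d*(z-o[2])/d[2])[:2]
```

Run:
```python
from h import *
im=cv2.imread('pics/top0.png'); sc=cv2.imread('pics/scene0.png')
def show(img,x0,y0,x1,y1,k): return cv2.resize(img[y0:y1,x0:x1],None,fx=k,fy=k,interpolation=cv2.INTER_CUBIC)
cv2.imwrite('pics/c1.png',show(im,190,140,390,270,4))
cv2.imwrite('pics/c2.png',show(sc,185,180,365,275,4))
def blobs(name,img,roi,z):
    x0,y0,x1,y1=roi; g=img[y0:y1,x0:x1].max(2)
    n,l,s,c=cv2.connectedComponentsWithStats((g>75).astype(np.uint8))
    for i in range(1,n):
        if 20<s[i,4]<400: p=c[i]+[x0,y0]; print(name,p.round(1),s[i,4],ray(name,*p,z).round(4))
blobs('top',im,(250,155,326,240),.053)
blobs('scene',sc,(236,198,316,260),.053)
for p in [(232,163),(328,149),(344,242),(247,258)]: print('corner',ray('top',*p,.045).round(4))
```

```text
top [259.8 164.4] 371 [0.6708 0.0428]
top [311.7 160.6] 240 [ 0.6864 -0.1064]
top [284.1 191.1] 95 [ 0.5937 -0.029 ]
top [286.2 210.5] 95 [ 0.5377 -0.0365]
top [280.9 230.6] 101 [ 0.4802 -0.0231]
scene [285.2 204.2] 60 [ 0.4848 -0.0221]
scene [277. 216.] 56 [ 0.5421 -0.0352]
scene [274.4 229.3] 61 [ 0.5977 -0.0284]
scene [292.8 247.3] 239 [0.6511 0.0441]
scene [242.5 248. ] 237 [ 0.6923 -0.1028]
corner [0.6751 0.1238]
corner [ 0.7262 -0.1543]
corner [ 0.4544 -0.1996]
corner [0.4025 0.0684]
```

View pics/c1.png

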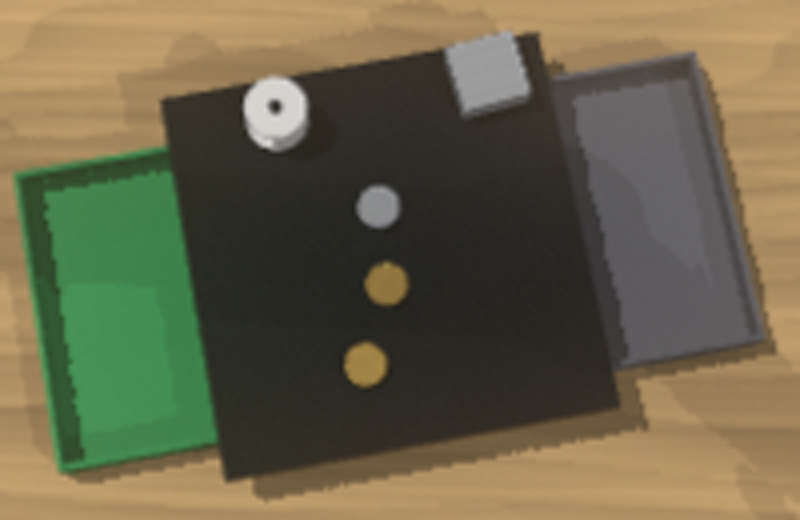

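View pics/c2.png

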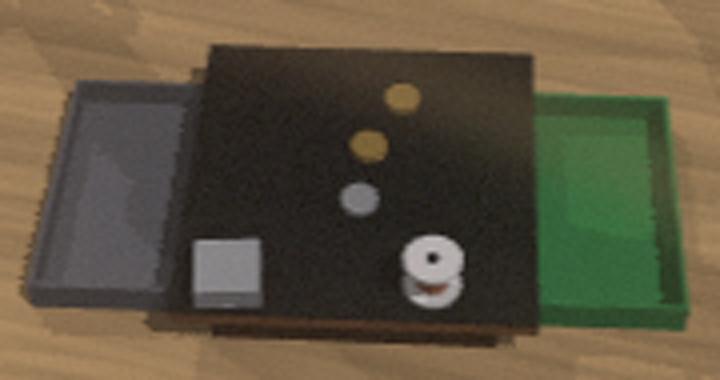

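The scene shows green tray at +y (left) and grey at -y. Top-view pixels are steel (284,191), brass (286,211) and (281,231), spool (259,168) and block (312,158). Board yaw is about 0.185 rad, centred near (0.565, -0.040). I'll turn the tool so its x runs along the board's y, with the fingers slightly open as a cradle.

The rows are not in the units I measure in: shifts go in shares of 0.75 m and turns go in shares of 2 pi rad. I convert before sending: -0.15 rad is -0.0239.

Request:
nudge_tcp([
  [0,0,0,-0.0239,0.18],
  [0,0,0,-0.0239,0.18],
  [0,0,0,-0.0239,0.18],
  [0,0,0,-0.0239,0.18],
  [0,0,0,-0.0239,0.18],
  [0,0,0,-0.0239,0.18],
  [0,0,0,-0.0239,0.18],
  [0,0,0,-0.0239,0.18],
  [0,0,0,-0.0239,0.18],
  [0,0,0,-0.0239,0.18],
  [0,0,0,-0.0011,0.18],
], squeeze=20)

```text
t: 1.2
eef_pos: [0.1659, -0.654, 0.2307]
tool_rot: [-0.0, 0.638, 0.77, 0.0]
contact_force: [-1.0, 0.2, 0.2]
gripper_width: 0.181
grasp_force: 0.0
```

Request:
nudge_tcp([
  [0.0384,0.0357,0,0,0.18],
  [0.0384,0.0357,0,0,0.18],
  [0.0384,0.0357,0,0,0.18],
  [0.0384,0.0357,0,0,0.18],
  [0.0384,0.0357,0,0,0.18],
  [0.0384,0.0357,0,0,0.18],
  [0.0384,0.0357,0,0,0.18],
  [0.0384,0.0357,0,0,0.18],
  [0.0384,0.0357,0,0,0.18],
  [0.0384,0.0357,0,0,0.18],
  [0.0384,0.0357,0,0,0.18],
  [0.0384,0.0357,0,0,0.18],
  [0.0384,0.0357,0,0,0.18],
  [0.0384,0.0357,0,0,0.18],
  [0.0384,0.0357,0,0,0.18],
  [0.0384,0.0357,0,0,0.18],
  [0.0384,0.0357,0,0,0.18],
  [0.0384,0.0357,0,0,0.18],
  [0.0384,0.0357,0,0,0.18],
  [0.0384,0.0357,0,0,0.18],
])

```text
t: 3.2
eef_pos: [0.5877, 0.0117, 0.231]
tool_rot: [-0.0, 0.641, 0.768, -0.0]
contact_force: [0.5, -0.4, -0.3]
gripper_width: 0.182
grasp_force: 0.0
```

Add to h.py:
```python
C=np.array([.5646,-.0404]); ex=np.array([np.cos(.185),np.sin(.185)]); ey=np.array([-ex[1],ex[0]])
def B(p): d=np.array(p[:2])-C; return np.array([d@ex,d@ey]).round(4)
def st():
    o=bot.get_obs(); w,x,y,z=o['tool_rot']; print('t',o['t'],'board xy',B(o['eef_pos']),'z',o['eef_pos'][2].round(4),'th',2*np.arctan2(y,x),'F',np.round(o['contact_force'],1),'w',o['gripper_width'])
```

Run:
```python
from h import *
st(); c=bot.camera_info('wrist'); print(c)
cv2.imwrite('pics/w1.png',bot.read_camera('wrist'))
```

```text
t 3.2 board xy [0.0323 0.047 ] z 0.231 th 1.7511472562888726 F [ 0.5 -0.4 -0.3] w 0.18244788720771538
{'vertical_fov': 64.99179399374498, 'cx': 284.2072455400397, 'cy': 214.73187990940087, 'hand_eye': array([[ 1.90599688e-03,  9.48756182e-01,  3.16003283e-01,
         8.20797411e-02],
       [ 9.99997698e-01, -2.11982588e-03,  3.32925046e-04,
        -1.31301868e-03],
       [ 9.85736631e-04,  3.16001920e-01, -9.48758038e-01,
        -1.42686994e-01],
       [ 0.00000000e+00,  0.00000000e+00,  0.00000000e+00,
         1.00000000e+00]])}
```

View pics/w1.png

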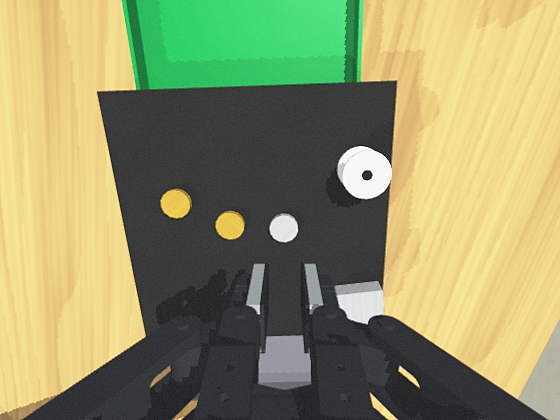

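The wrist view shows steel at (284,228), brass at (230,226) and (176,204), the spool at (365,172) and the board's +y edge near row 85. Next I'll project these as a cross-check.

Add to h.py:
```python
from scipy.spatial.transform import Rotation as R
def wray(u,v,z,o):
    c=bot.camera_info('wrist'); f=210/np.tan(np.radians(c['vertical_fov']/2)); H=c['hand_eye']
    w,x,y,zz=o['tool_rot']; Q=R.from_quat([x,y,zz,w]).as_matrix()
    d=Q@H[:3,:3]@np.array([(u-c['cx'])/f,-(v-c['cy'])/f,-1]); p=o['eef_pos']+Q@H[:3,3]
    return (p+d*(z-p[2])/d[2])[:2]
```

Run:
```python
from h import *
o=bot.get_obs()
for n,u,v,z in [('S',284,228,.053),('Bm',230,225,.053),('Bn',176,203.5,.053),('spooltop',367,174,.079),('c+-',98,92,.045),('c++',397,81,.045)]: print(n,B(wray(u,v,z,o)))
```

```text
S [0.0353 0.0157]
Bm [-0.0207  0.0189]
Bn [-0.0744  0.0419]
spooltop [0.1104 0.078 ]
c+- [-0.1394  0.148 ]
c++ [0.1398 0.1589]
```

In the tool's units: 0.03 m is 0.04, 0.02 m is 0.0267.

Request:
nudge_tcp([
  [0.0067,0.0027,0.04,0,0.18],
  [0.0027,0,0.04,0,0.18],
  [0,0,0.04,0,0.18],
  [0,0,0.04,0,0.18],
  [0,0,0.04,0,0.18],
  [0,0,0.0267,0,0.18],
  [0,0,0.0093,0,0.18],
  [0,0,0,0,0.18],
])

```text
t: 4.05
eef_pos: [0.5871, 0.0176, 0.0535]
tool_rot: [-0.001, 0.639, 0.769, -0.001]
contact_force: [-0.1, -0.7, 0.7]
gripper_width: 0.181
grasp_force: 0.0
```

Request:
nudge_tcp([
  [0,0,0.0053,0,0.18],
  [0,0,0.004,0,0.18],
  [0,0,0,0,0.18],
])

```text
t: 4.35
eef_pos: [0.5881, 0.0177, 0.0478]
tool_rot: [0.0, 0.639, 0.769, 0.0]
contact_force: [-0.3, -0.5, 0.1]
gripper_width: 0.179
grasp_force: 0.0
```

Run:
```python
from h import *
st()
cv2.imwrite('pics/w2.png',bot.read_camera('wrist'))
```

```text
t 4.35 board xy [0.0338 0.0527] z 0.0478 th 1.7551986356998224 F [-0.3 -0.5  0.1] w 0.17930347191190302
```

View pics/w2.png

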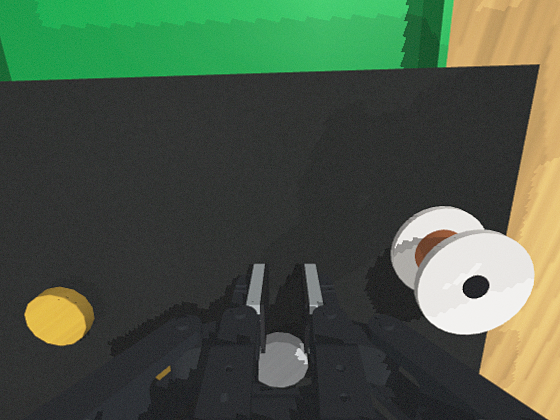

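Steel at (280,360) is just -y of the fingers and centred between them, and the fingers are clear of the spool at (470,270). I'll go slightly lower, then sweep toward -y.

In the tool's units: -0.008 m is -0.0107, -0.004 m is -0.0053.

Request:
nudge_tcp([
  [0,0,0.0013,0,0.18],
  [0,0,0.0013,0,0.18],
  [-0.0053,0,0,0,0.18],
  [-0.0107,0,0,0,0.18],
  [-0.0107,0,0,0,0.18],
  [-0.0107,0,0,0,0.18],
  [-0.0107,0,0,0,0.18],
  [0,0,0,0,0.18],
])

```text
t: 5.2
eef_pos: [0.5949, -0.0197, 0.0454]
tool_rot: [0.001, 0.64, 0.769, -0.0]
contact_force: [0.1, -2.4, 1.8]
gripper_width: 0.182
grasp_force: 1.0
```

Run:
```python
from h import *
st()
i=bot.read_camera('top');cv2.imwrite('pics/t3.png',cv2.resize(i[140:270,190:390],None,fx=3,fy=3,interpolation=cv2.INTER_CUBIC))
```

```text
t 5.2 board xy [0.0336 0.0148] z 0.0454 th 1.7535958564956293 F [ 0.1 -2.4  1.8] w 0.18246766400274048
```

View pics/t3.png

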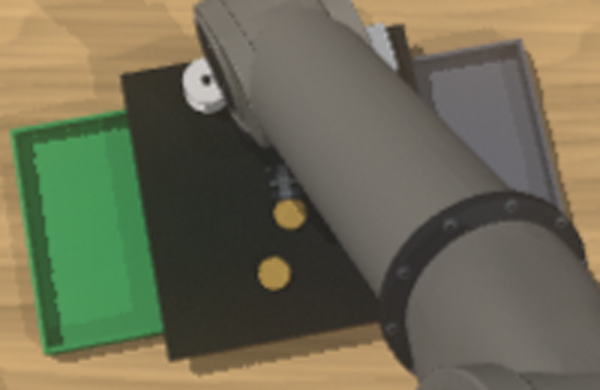

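The arm hides the steel blank here. The brass blanks at (290,213) and (274,272) haven't moved, and force is low. Continuing the sweep.

In the tool's units: -0.01 m is -0.0133, -0.001 m is -0.0013.

Request:
nudge_tcp([
  [-0.0107,0,-0.0013,0,0.18],
  [-0.0133,-0.0007,0,0,0.18],
  [-0.0133,-0.0007,0,0,0.18],
  [-0.0133,-0.0007,0,0,0.18],
  [-0.0133,-0.0007,0,0,0.18],
  [-0.0133,-0.0007,0,0,0.18],
  [-0.0133,-0.0007,0,0,0.18],
  [-0.0133,-0.0007,0,0,0.18],
  [-0.0133,-0.0007,0,0,0.18],
  [-0.0133,-0.0007,0,0,0.18],
  [-0.0133,-0.0007,0,0,0.18],
  [-0.0133,0,0,0,0.18],
  [-0.0133,0,0,0,0.18],
  [-0.0133,0,0,0,0.18],
  [-0.0107,0,0,0,0.18],
  [0,0,0,0,0.18],
])

```text
t: 6.85
eef_pos: [0.6164, -0.1641, 0.0462]
tool_rot: [0.0, 0.64, 0.769, -0.0]
contact_force: [-1.3, -0.5, -0.4]
gripper_width: 0.184
grasp_force: 0.0
```

Request:
nudge_tcp([
  [0,0,-0.0267,0,0.18],
  [0,0,-0.04,0,0.18],
  [0,0,-0.04,0,0.18],
  [0,0,-0.04,0,0.18],
  [0,0,-0.04,0,0.18],
  [0,0,0,0,0.18],
])

```text
t: 7.45
eef_pos: [0.6191, -0.1614, 0.1911]
tool_rot: [0.003, 0.639, 0.77, 0.002]
contact_force: [0.2, 0.1, 0.8]
gripper_width: 0.177
grasp_force: 0.0
```

Run:
```python
from h import *
st()
a=bot.read_camera('scene')[170:280,180:370]
b=bot.read_camera('wrist')
cv2.imwrite('pics/s4.png',np.hstack([cv2.resize(a,(560,324)),cv2.resize(b,(240,324))[:, :]]))
```

```text
t 7.45 board xy [ 0.0313 -0.1289] z 0.1911 th 1.756469916772953 F [0.2 0.1 0.8] w 0.1772500564142463
```

View pics/s4.png

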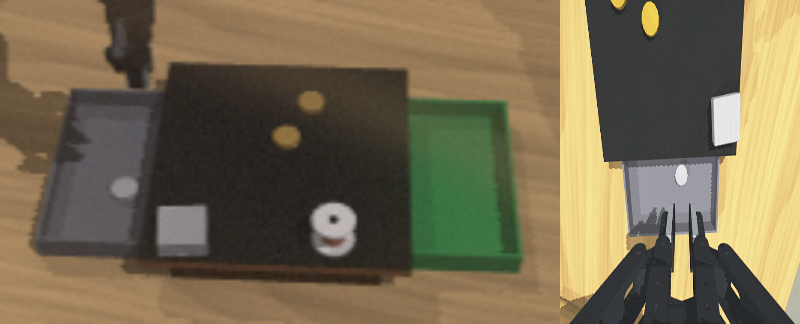

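Steel is in the grey tray at (124,187), and both brass blanks, the block and the spool are unmoved. Now the middle brass blank, swept toward +y.

In the tool's units: 0.03 m is 0.04, 0.025 m is 0.0333.

Request:
nudge_tcp([
  [0.0267,-0.016,0,0,0.18],
  [0.04,-0.0267,0,0,0.18],
  [0.0333,-0.02,0,0,0.18],
  [0.016,-0.0093,0.0267,0,0.18],
  [0,0,0.04,0,0.18],
  [0,0,0.04,0,0.18],
  [0,0,0.04,0,0.18],
  [0,0,0.0267,0,0.18],
  [0,0,0.0133,0,0.18],
  [0,0,0.0053,0,0.18],
  [0,0,0,0,0.18],
])

```text
t: 8.65
eef_pos: [0.5447, -0.086, 0.0452]
tool_rot: [-0.001, 0.639, 0.77, -0.003]
contact_force: [-20.2, 0.3, 44.7]
gripper_width: 0.181
grasp_force: 22.5
```

Run:
```python
from h import *
st()
cv2.imwrite('pics/w5.png',bot.read_camera('wrist'))
```

```text
t 8.65 board xy [-0.028  -0.0412] z 0.0452 th 1.7562476252935977 F [-20.2   0.3  44.7] w 0.18064480432931376
```

View pics/w5.png

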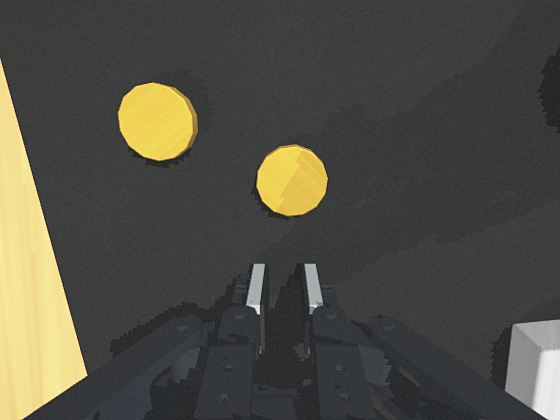

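The disc at (292,181) is ahead of the fingers, whose centre is column 286, and the tips are pressing on the board. I'll raise the tool about 2 mm first.

In the tool's units: -0.002 m is -0.0027, 0.001 m is 0.0013.

Request:
nudge_tcp([
  [0,0,-0.0027,0,0.18],
  [0,0.0013,0,0,0.18],
  [0,0,0,0,0.18],
])

```text
t: 9.0
eef_pos: [0.5462, -0.0862, 0.0453]
tool_rot: [-0.001, 0.639, 0.769, -0.002]
contact_force: [-10.5, -0.3, 21.9]
gripper_width: 0.177
grasp_force: 10.6
```

```bash
python3 -c "
from h import *
st()"
```

```text
t 9.0 board xy [-0.0265 -0.0416] z 0.0453 th 1.7560199492178301 F [-10.5  -0.3  21.9] w 0.17715775672429526
```

In the tool's units: 0.01 m is 0.0133, 0.006 m is 0.008.

Request:
nudge_tcp([
  [0,0,-0.004,0,0.18],
  [0,0,0,0,0.18],
  [0.008,0,0,0,0.18],
  [0.0133,0,0,0,0.18],
  [0.0133,0,0,0,0.18],
  [0.0133,0,0,0,0.18],
  [0.0133,0,0,0,0.18],
  [0.0133,0,0,0,0.18],
  [0,0,0,0,0.18],
])

```text
t: 9.9
eef_pos: [0.5377, -0.0289, 0.0474]
tool_rot: [-0.0, 0.638, 0.77, 0.0]
contact_force: [-0.3, -0.1, -0.1]
gripper_width: 0.177
grasp_force: 0.0
```

```bash
python3 -c "
from h import *
st()
cv2.imwrite('pics/w6.png',bot.read_camera('wrist'))"
```

```text
t 9.9 board xy [-0.0243  0.0162] z 0.0474 th 1.7586538787095087 F [-0.3 -0.1 -0.1] w 0.17691318783863497
```

View pics/w6.png

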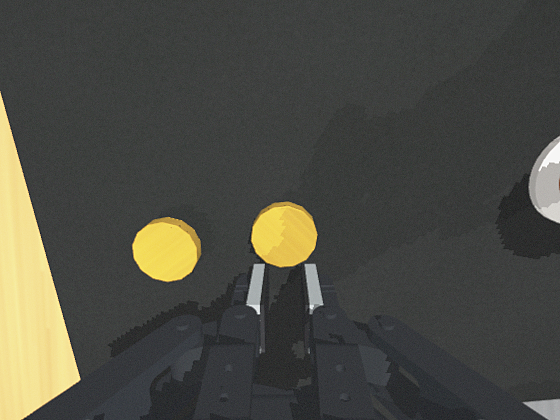

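The brass blank at (284,235) sits in the finger cradle and the other at (167,250) is clear to the side. Continuing over the edge, then on to the last one. The picture allowance is used up, so further checks will be numeric.

In the tool's units: 0.01 m is 0.0133, 0.006 m is 0.008.

Request:
nudge_tcp([
  [0.008,0,0,0,0.18],
  [0.0133,0,0,0,0.18],
  [0.0133,0,0,0,0.18],
  [0.0133,0,0,0,0.18],
  [0.0133,0,0,0,0.18],
  [0.0133,0,0,0,0.18],
  [0.0133,0,0,0,0.18],
  [0.0133,0,0,0,0.18],
  [0.0133,0,0,0,0.18],
  [0.0133,0,0,0,0.18],
  [0.0133,0,0,0,0.18],
  [0.0133,0,0,0,0.18],
  [0.0133,0,0,0,0.18],
  [0,0,0,0,0.18],
])

```text
t: 11.35
eef_pos: [0.5145, 0.0948, 0.0475]
tool_rot: [-0.0, 0.638, 0.77, 0.0]
contact_force: [0.3, 0.6, 0.8]
gripper_width: 0.18
grasp_force: 0.0
```

Request:
nudge_tcp([
  [0,0,-0.0267,0,0.18],
  [0,0,-0.04,0,0.18],
  [-0.0267,-0.0133,-0.0267,0,0.18],
  [-0.0533,-0.016,0,0,0.18],
  [-0.0533,-0.016,0,0,0.18],
  [-0.04,-0.016,0,0,0.18],
  [-0.0267,-0.008,0,0,0.18],
  [-0.0093,0,0,0,0.18],
  [0,0,0,0,0.18],
])

```text
t: 12.25
eef_pos: [0.4928, -0.0721, 0.1173]
tool_rot: [0.0, 0.64, 0.769, 0.0]
contact_force: [-0.2, 1.3, 0.2]
gripper_width: 0.181
grasp_force: 0.0
```

Add to h.py:
```python
def find(name,z):
    o=bot.get_obs(); im=bot.read_camera(name); h=cv2.cvtColor(im,cv2.COLOR_BGR2HSV)
    m=cv2.inRange(h,(18,110,80),(32,255,255)); n,l,s,c=cv2.connectedComponentsWithStats(m)
    for i in range(1,n):
        if s[i,4]>25 :
            p=wray(*c[i],z,o) if name=='wrist' else ray(name,*c[i],z)
            b=B(p)
            if abs(b[0])<.14 and abs(b[1])<.27: print(name,s[i],c[i].round(1),b)
```

```bash
python3 -c "
from h import *
st(); find('wrist',.053); find('scene',.012); find('top',.012)"
```

```text
t 12.25 board xy [-0.0763 -0.0179] z 0.1173 th 1.7536091533748075 F [-0.2  1.3  0.2] w 0.1808094870444963
wrist [ 256  130   48   50 1836] [279.7 154.7] [-0.0805  0.0347]
wrist [196 255   5  17  26] [198.  262.9] [-0.1376 -0.0401]
wrist [500 359  18  31 192] [507. 371.] [ 0.0973 -0.1341]
wrist [528 359  32  55 412] [542.  383.1] [ 0.1278 -0.1462]
wrist [511 361  23  38 207] [521.1 380. ] [ 0.1103 -0.1431]
wrist [553 376   7  12  32] [556.6 381.1] [ 0.1388 -0.1442]
wrist [541 386  19  31 129] [550.9 398.7] [ 0.139  -0.1623]
scene [281 201   9   7  52] [285.2 204.1] [-0.1131  0.03  ]
top [234 216   4   9  28] [235.3 220.2] [-0.0231  0.1567]
top [276 225  11  12  99] [280.9 230.7] [-0.0738  0.0312]
```

```bash
python3 -c "
from h import *
h=cv2.cvtColor(bot.read_camera('top'),cv2.COLOR_BGR2HSV)
for k in (0,2):
  print(h[212:230,228:248,k])"
```

```text
[[66 66 66 66 66 66 66 67 66 66 61 42 40 40 37 40 39 41 41 41]
 [66 66 66 66 66 66 66 66 66 67 62 40 40 40 40 43 38 43 41 39]
 [66 66 66 66 66 66 66 66 66 66 63 43 43 42 41 41 39 41 45 40]
 [66 66 66 66 66 63 58 54 61 66 65 48 42 42 40 38 40 41 40 41]
 [66 66 66 66 66 47 31 22 37 64 65 55 42 40 43 41 40 38 43 38]
 [66 66 66 66 66 40 23 21 32 63 64 55 43 43 40 42 40 41 40 41]
 [66 66 66 66 66 47 24 21 23 49 62 53 42 43 38 43 37 40 41 39]
 [66 66 66 66 66 49 24 20 21 41 62 55 42 40 43 41 41 39 40 40]
 [67 67 66 66 66 61 24 21 21 34 60 57 49 42 40 40 40 41 39 43]
 [66 66 67 66 66 66 25 21 20 28 57 60 50 42 42 43 40 43 40 41]
 [67 67 67 67 66 66 28 21 20 26 56 60 48 40 37 41 38 40 37 41]
 [67 66 67 67 66 66 51 24 20 25 54 60 48 40 40 45 40 37 40 42]
 [67 67 67 67 66 66 54 26 21 26 52 62 52 38 41 42 42 38 39 38]
 [67 67 67 67 66 66 63 37 31 30 52 62 54 41 40 42 37 41 40 38]
 [67 67 67 67 66 66 66 61 62 64 62 61 57 45 39 40 41 38 40 38]
 [67 67 67 67 66 66 66 66 66 66 65 62 58 46 37 37 38 39 40 38]
 [67 66 66 66 66 66 66 66 66 66 66 65 63 53 38 37 39 38 40 38]
 [66 66 66 66 66 66 66 66 66 
[... 865 characters left out ...]
  47  47
   46  46]
 [147 147 146 137 133 133 145 156 155  98  76  66  51  47  47  48  47  47
   47  46]
 [147 147 146 137 134 134 125 128 135  91  76  67  52  47  47  48  47  47
   47  47]
 [146 147 147 137 133 134 124 113 107  83  77  73  55  47  46  48  47  46
   46  45]
 [147 147 146 138 134 133 127 101  89  77  78  78  59  48  47  48  46  47
   46  46]
 [147 147 147 137 133 134 132 116 118 103  84  79  64  51  47  47  46  46
   47  46]
 [146 147 147 140 135 135 133 134 133 133 108  83  66  52  46  47  46  46
   47  46]
 [147 148 148 148 138 134 133 133 133 134 134 108  83  59  47  47  47  46
   47  47]
 [148 148 148 147 139 135 134 133 134 133 134 133 120  73  46  46  48  46
   47  46]]
```

In the tool's units: 0.03 m is 0.04, 0.02 m is 0.0267.

Request:
nudge_tcp([
  [0,0,0.0267,0,0.18],
  [0,0,0.04,0,0.18],
  [0,0,0.02,0,0.18],
  [0,0,0.0067,0,0.18],
  [0.0067,0,0,0,0.18],
  [0.0133,0,0,0,0.18],
  [0.0133,0,0,0,0.18],
  [0.0133,0,0,0,0.18],
  [0.0133,0.0013,0,0,0.18],
  [0.0133,0.0013,0,0,0.18],
  [0.0133,0.0013,0,0,0.18],
  [0,0,0,0,0.18],
])

```text
t: 13.65
eef_pos: [0.4836, -0.0048, 0.0475]
tool_rot: [-0.0, 0.638, 0.77, 0.0]
contact_force: [-0.4, 0.4, -0.4]
gripper_width: 0.179
grasp_force: 0.0
```

```bash
python3 -c "
from h import *
st(); find('wrist',.053);find('top',.053)"
```

```text
t 13.65 board xy [-0.0731  0.0499] z 0.0475 th 1.7583437329656357 F [-0.4  0.4 -0.4] w 0.17861450922161484
wrist [112   0  15  57 278] [119.5  24.8] [-0.1355  0.1597]
wrist [ 357   32   67   29 1671] [390.   45.8] [-0.0352  0.1532]
wrist [112  50   6  13  27] [114.6  56.1] [-0.139   0.1492]
wrist [ 251  202   67   66 3422] [284.2 234.7] [-0.0745  0.0769]
top [234 216   4  10  29] [235.3 220.4] [-0.0315  0.1537]
```

In the tool's units: 0.02 m is 0.0267, 0.016 m is 0.0213.

Request:
nudge_tcp([
  [0.0107,0.0013,0,0,0.18],
  [0.016,0.0013,0,0,0.18],
  [0.0213,0.0027,0,0,0.18],
  [0.0267,0.0027,0,0,0.18],
  [0.0267,0.0013,0,0,0.18],
  [0.0213,0,0,0,0.18],
  [0.0067,0,0,0,0.18],
  [0,0,0,0,0.18],
])

```text
t: 14.55
eef_pos: [0.4723, 0.0909, 0.0473]
tool_rot: [-0.0, 0.638, 0.77, 0.0]
contact_force: [-0.5, 0.0, -0.9]
gripper_width: 0.179
grasp_force: 0.0
```

Request:
nudge_tcp([
  [0,0,-0.0267,0,0.18],
  [0,0,-0.04,0,0.18],
  [-0.0267,0,-0.04,0,0.18],
  [-0.04,0,-0.04,0,0.18],
  [-0.04,0,-0.04,0,0.18],
  [-0.0267,0,-0.0267,0,0.18],
  [0,0,0,0,0.18],
  [0,0,0,0,0.18],
])

```text
t: 15.35
eef_pos: [0.4907, -0.0093, 0.207]
tool_rot: [0.0, 0.64, 0.769, -0.0]
contact_force: [-0.7, 0.5, -0.8]
gripper_width: 0.182
grasp_force: 0.0
```

```bash
python3 -c "
from h import *
st(); find('wrist',.012);find('top',.012);find('scene',.012)"
```

```text
t 15.35 board xy [-0.0669  0.0442] z 0.207 th 1.7533850761722867 F [-0.7  0.5 -0.8] w 0.1823823658454401
wrist [210   0   8  24  59] [213.3  11.2] [-0.1319  0.2059]
wrist [211   0  22  85 585] [221.9  53.9] [-0.1262  0.1712]
wrist [208  26   8  20  53] [211.3  35.8] [-0.135   0.1862]
wrist [206  45   8  28  88] [208.6  58.9] [-0.1389  0.1669]
wrist [269  46  33  14 414] [284.9  52.9] [-0.0677  0.172 ]
wrist [314  63  33  12 345] [330.2  68.3] [-0.0251  0.1588]
top [234 216   4  10  29] [235.3 220.4] [-0.0236  0.1567]
top [231 231   4  10  29] [232.7 234.9] [-0.0644  0.1698]
```

```bash
python3 -c "
from h import *
im=bot.read_camera('wrist');h=cv2.cvtColor(im,cv2.COLOR_BGR2HSV)
for c in (275,285,295,330,305): print(c,[tuple(map(int,h[r,c])) for r in range(40,100,3)])"
```

```text
275 [(71, 177, 220), (71, 185, 219), (69, 182, 219), (60, 128, 216), (21, 172, 211), (21, 171, 207), (21, 174, 216), (19, 169, 142), (71, 191, 119), (72, 169, 121), (70, 181, 117), (70, 169, 122), (68, 169, 121), (71, 169, 115), (70, 182, 202), (69, 153, 155), (75, 9, 57), (100, 13, 60), (170, 15, 52), (70, 12, 62)]
285 [(71, 185, 221), (70, 173, 204), (70, 173, 206), (21, 169, 247), (23, 163, 235), (24, 160, 238), (21, 172, 215), (20, 171, 136), (72, 179, 121), (71, 160, 124), (71, 173, 121), (70, 181, 117), (69, 164, 123), (72, 172, 107), (70, 191, 200), (65, 122, 107), (165, 16, 62), (60, 21, 62), (150, 9, 55), (60, 21, 61)]
295 [(70, 177, 209), (70, 181, 199), (70, 171, 204), (22, 166, 246), (22, 164, 224), (22, 172, 219), (21, 167, 214), (19, 167, 139), (70, 174, 123), (70, 160, 115), (71, 172, 110), (70, 184, 143), (70, 180, 207), (70, 186, 200), (70, 180, 204), (66, 94, 92), (8, 17, 59), (70, 25, 61), (50, 27, 57), (40, 13, 59)]
330 [(70, 171, 224), (70, 170, 226), (71, 172, 222), (70, 173, 221), (70, 174, 220), (70, 174, 210), (69, 178, 206), (70, 182, 206), (73, 211, 204), (22, 171, 231), (23, 169, 233), (23, 166, 238), (18, 160, 116), (72, 214, 118), (68, 174, 120), (132, 19, 66), (75, 16, 63), (60, 12, 64), (135, 8, 62), (66, 21, 62)]
305 [(70, 167, 208), (70, 175, 208), (70, 176, 206), (70, 174, 207), (70, 177, 206), (71, 192, 205), (70, 174, 209), (69, 175, 204), (70, 175, 205), (70, 177, 202), (69, 180, 205), (70, 180, 203), (70, 183, 202), (70, 182, 202), (69, 183, 205), (66, 48, 75), (83, 17, 60), (113, 16, 64), (75, 17, 60), (128, 16, 64)]
```

In the tool's units: -0.02 m is -0.0267.

Request:
nudge_tcp([
  [0,0,-0.0267,0,0.18],
  [0,0,-0.0267,0,0.18],
  [0,0,0,0,0.18],
  [0,0,0,0,0.18],
  [0,0,0,0,0.18],
  [0,0,0,0,0.18],
  [0,0,0,0,0.18],
  [0,0,0,0,0.18],
  [0,0,0,0,0.18],
  [0,0,0,0,0.18],
])

```text
t: 16.55
eef_pos: [0.491, -0.0085, 0.2473]
tool_rot: [-0.0, 0.639, 0.769, -0.0]
contact_force: [0.2, -0.3, -0.2]
gripper_width: 0.183
grasp_force: 0.0
```

Run:
```python
from h import *
st(); find('top',.012)
a=bot.read_camera('scene'); b=cv2.imread('pics/scene0.png'); d=cv2.absdiff(a,b).max(2)
print('block/spool diff',d[235:262,228:256].max(),d[235:262,282:304].max())
g=a[200:262,190:232].max(2); y,x=np.where(g>g.max()-25); print('steel px',x.mean()+190,y.mean()+200,len(x),B(ray('scene',x.mean()+190,y.mean()+200,.012)))
```

```text
t 16.55 board xy [-0.0665  0.0449] z 0.2473 th 1.7556909382629495 F [ 0.2 -0.3 -0.2] w 0.18281633474239264
top [234 216   4   9  28] [235.3 220.2] [-0.0231  0.1567]
top [231 231   4  10  29] [232.7 234.9] [-0.0644  0.1698]
block/spool diff 15 17
steel px 193.59235668789808 219.36305732484075 314 [-0.0216 -0.2739]
```

```bash
python3 -c "
from station import bot
print(bot.hand_in())"
```

```text
the job is handed in; nothing more can be done
None
```

The job is handed in at about 16.6 s of the 54 s: both brass blanks are at rest in the green tray, apparently standing on their rims, the steel blank was seen in the grey tray after its sweep, the block and spool are unmoved, the jar and hammer were never approached (not re-measured), and the arm is clear; the hand-in returned no verdict.

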